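Reference shot at the pot store's photo table

TASK

Get the photo stage ready for a reference shot: stand every pot from the stage upright in the shallow felt-lined tray (do not drop any), and take the scale bar off the console's fader track and lay it flat in the middle of the stage, along the stage's longer side. Then slide the light fader until its grip is level with the brass pointer, and only then press the three round keys one at a time, the smallest first, then the middle-sized, then the largest; at last slide the fader fully back to its off end, the end it stands near now. Leave the other things where they are, and put right whatever gets knocked out of place.

Things in the scene. Friction and masses are not known exactly. Their poses are not given: they have to be found in the camera images.
- stage: White photo stage, a fixed flat board 220 (its x) x 280 (its y, the longer side) x 12 mm on the table; origin: centre of its underside. It may stand at the robot's left or right, the tray at the other side.
- tray: Open shallow wooden carrying tray, fixed, outside 212 (its x) x 252 (its y) x 35 mm high, walls 6 mm, floor 6 mm thick with grey felt; inside 200 x 240 mm. Origin: centre of its underside.
- pot_a: Fired-clay pot standing upright, foot 60 mm and belly 72 mm across, shoulder at 60 mm, then a slim round spout 27 mm across that flares to 36 mm at the lip (visible only), top 105 mm; about 0.25 kg. Origin: centre of its underside, z up. Grip the spout at 80 to 98 mm above the underside. It starts on the stage; may be absent.
- pot_b: Fired-clay pot standing upright, foot 60 mm and belly 72 mm across, shoulder at 60 mm, then a slim round spout 24 mm across rising from two thin arched stirrup tubes (arch in its x-z plane, below 78 mm), top 107 mm; about 0.25 kg. Origin: centre of its underside, z up. Grip the spout at 80 to 98 mm above the underside. It starts on the stage; may be absent.
- pot_c: Fired-clay pot standing upright, foot 60 mm and belly 72 mm across, shoulder at 60 mm, then a slim round spout 28 mm across with a small bulb at the lip, top 110 mm; about 0.25 kg. Origin: centre of its underside, z up. Grip the spout at 80 to 98 mm above the underside. It starts on the stage; may be absent.
- pot_d: Fired-clay pot standing upright, foot 60 mm and belly 72 mm across, shoulder at 60 mm, then a slim round straight spout 24 mm across, top 107 mm; about 0.25 kg. Origin: centre of its underside, z up. Grip the spout at 80 to 98 mm above the underside. It starts on the stage; may be absent.
- scale_bar: Photographic scale bar: wooden bar 110 (its x) x 30 (its y) x 22 mm high with black squares on top, 0.1 kg, both ends alike. Origin: centre of its underside. It starts lying across the fader's track on the console.
- console: Grey control console, a fixed flat box 200 (its x) x 250 (its y) x 40 mm high between stage and tray; origin: centre of its underside. The fader's track runs along its y at its x = +50 mm; the three keys stand in a row along its y at its x = -55 mm.
- fader (a joint): Light fader, sliding along the console's +y: 0 m = fully off (grip at console y = -80 mm), 0.16 m = full (y = +80 mm). Plain friction of about 1.5 N; it stays where it is left.
- fader_top (a point): Middle of the top of the fader's black grip, 74 mm above the table. The grip is 26 (along x) x 18 (along y, the way it slides) mm, and 30 mm high with 4 mm free below; a white line marks its middle.
- mark: Small brass pointer 25 (along x) x 8 x 8 mm high fixed on the console just beyond the track (away from the robot), pointing at it; origin: its tip, on its middle line, at the console's top. Its y axis is the fader's direction. The light is right when fader_top has y = 0 in this frame.
- key_small (a joint): Smallest round key, cap 18 mm across: 0 = up, 0.006 m = fully down (4 N), springs back. The keys all look alike but for size, 70 mm apart, in any order.
- key_middle (a joint): Middle-sized round key, cap 27 mm across; as above.
- key_large (a joint): Largest round key, cap 38 mm across; as above.
- key_small_top (a point): Centre of the top of the smallest key, 58 mm above the table when up; it sits in a grey round housing 12 mm high, 8 mm wider than the cap all round.
- key_middle_top (a point): Centre of the top of the middle-sized key; as above.
- key_large_top (a point): Centre of the top of the largest key; as above.
- bowl: Bystander: open clay bowl 90 mm across, 45 mm high, on the table beyond the console.
- lens: Bystander: black lens 66 mm across, 60 mm high, standing on the table beyond the console.
Not all that is in view belongs to the job. Leave any turquoise look-alike of the pot_c alone. Leave any green look-alike of the pot_b alone.

How it is judged:
On the way, in this order (a step that is already met when the one before it is completed fails the run):
1. every pot stands in the tray, and the scale bar lies in the middle of the stage along its longer side (x of pot_a in the frame of tray between -0.1 and 0.1 m and y of pot_a in the frame of tray between -0.12 and 0.12 m and z of each of pot_a, pot_b, pot_c, pot_d in the frame of tray below 0.014 m and angle between each of pot_a, pot_b, pot_c, pot_d's own z axis and vertical below 0.15 rad and x of pot_b in the frame of tray between -0.1 and 0.1 m and y of pot_b in the frame of tray between -0.12 and 0.12 m and x of pot_c in the frame of tray between -0.1 and 0.1 m and y of pot_c in the frame of tray between -0.12 and 0.12 m and x of pot_d in the frame of tray between -0.1 and 0.1 m and y of pot_d in the frame of tray between -0.12 and 0.12 m and horizontal distance between scale_bar and stage below 0.025 m and z of scale_bar in the frame of stage between 0.007 and 0.017 m and angle between the x axis of scale_bar and the y axis of stage, either way round below 0.2 rad), for 0.3 s.
2. the fader's grip is level with the brass pointer (y of fader_top in the frame of mark between -0.006 and 0.006 m), for 0.4 s.
3. the smallest key is pressed alone (value of joint key_small above 0.004 m and value of joint each of key_middle, key_large below 0.002 m and y of fader_top in the frame of mark between -0.008 and 0.008 m), for 0.02 s.
4. then the middle-sized key is pressed alone (value of joint key_middle above 0.004 m and value of joint each of key_small, key_large below 0.002 m and y of fader_top in the frame of mark between -0.008 and 0.008 m), for 0.02 s.
5. then the largest key is pressed alone (value of joint key_large above 0.004 m and value of joint each of key_small, key_middle below 0.002 m and y of fader_top in the frame of mark between -0.008 and 0.008 m), for 0.02 s.
6. the fader is slid fully back to off (value of joint fader below 0.005 m), for 0.2 s.
At the end, for the whole second after the job is handed in: Every pot stands upright (within 0.15 rad) and at rest on the floor of the tray; the scale bar lies flat and at rest on the stage, its centre within 25 mm of the stage's and its length within 0.2 rad of the stage's longer side; the fader is within 5 mm of its off end (all of step 1 and linear speed of each of pot_a, pot_b, pot_c, pot_d, scale_bar below 0.02 m/s and value of joint fader below 0.005 m); the robot touches nothing.
It fails at once if a pot is dropped or thrown (faster than 1.2 m/s while not in the fingers) ((linear speed of pot_a above 1.2 m/s and contact force between pot_a and the fingers below 0.1 N) or (linear speed of pot_b above 1.2 m/s and contact force between pot_b and the fingers below 0.1 N) or (linear speed of pot_c above 1.2 m/s and contact force between pot_c and the fingers below 0.1 N) or (linear speed of pot_d above 1.2 m/s and contact force between pot_d and the fingers below 0.1 N)).
It fails at once if two keys are pressed at once (value of joint each of key_small, key_middle above 0.003 m or value of joint each of key_middle, key_large above 0.003 m or value of joint each of key_small, key_large above 0.003 m).
It fails at once if a key is pressed while the fader is not level with the pointer (10 mm or more off) (value of joint any of key_small, key_middle, key_large above 0.003 m and not (y of fader_top in the frame of mark between -0.01 and 0.01 m)).
It fails at once if the bowl or the lens beyond the console is moved by more than 40 mm (distance of any of bowl, lens from where it was at the start of the episode above 0.04 m).
Of pot_a, pot_b, pot_c, pot_d only 2 to 4 are there at a start; the rules pass over those that are not, and their reading is None.
At some moment in a run one of pot_a, pot_b, pot_c, pot_d, scale_bar may be knocked a few centimetres aside while the robot is not near it.
It also fails if it takes over 210 s, if anything falls off the work surface, if the arm or the gripper's body presses on something with over 40 N, if the wrist force passes 120 N, or if a joint passes its speed limit or range.

ROBOT

A 6-joint arm with a two-finger parallel gripper is mounted at the origin on the work surface. World frame = base frame: x ahead of the robot, y to its left, z up, the work surface at z = 0. Lengths are in m, angles in rad, forces in N, time in s.
With the tool pointing down it reaches from about 0.15 to 0.775 m from the base axis. Payload 6.1 kg.
Tool frame: the origin (TCP) lies between the finger pads; the fingertips stand 19 mm ahead of it and the grasp point (between the pads) is the TCP; z points along the fingers, y is the line along which they close (so a half turn about z gives the same grasp; the last joint's range is limited). The gripper opens to 85 mm and grips with 20 to 120 N. Pads are 22 mm wide; open, the fingers measure 114 mm over their backs; the gripper's body (76 mm by 85 mm) begins 54 mm behind the grasp point. The pads swing forward as they close: fully open they stand 13 mm farther back than shut.
Start: joints at [1.258, 0.126, -0.04, 1.405, 0, 1.571], TCP at [0.162, 0.5, 0.25] pointing down, gripper open.
Joint ranges: [-2.72, 2.72], [-0.95, 1.95], [-1.27, 1.35], [-1.78, 2.02], [-1.46, 1.47], [-3.14, 3.14]. Speed limits (rad/s): [2.39, 2.39, 3.01, 3.14, 3.14, 3.14].

INTERFACE

Orientations are given as a unit quaternion [w, x, y, z].
In Python, from plant import env, optics, job gives the robot as it stands.
- The arm moves only by the tool carry_out, never from a script. Its argument "deltas" is a list of rows, each a list of 3 entries, a list of its own where there are three numbers: the turn, a rotation vector about the tool's x, y, z in rad, then the shift along the tool's x, y, z in cm, then the finger opening in cm, from 0 to 8.54. In form: [[[ax, ay, az], [x, y, z], hand], ...]. A call has 1 to 12 rows; each row shifts and turns the commanded pose from where the row before left it, along the tool's axes as they then stand; what a row does not reach is not made up. A row lasts 1/12 s, in which the tool goes at most 41.7 mm and 7.16 degrees, less where a joint would pass 70% of its speed; a pose out of reach is approached as far as the arm can. A call is refused whole if a number of a shift passes 4.17 or a number of a turn 0.125, either way. A call with a gripper value outside its range is refused whole. The fingers move at their own pace and stop on an object; the grip force is fixed at half the most. Time passes only in rows, so rows that do not move let the fingers close. It gives the time, the measured TCP pose, the force, the opening and the grip force at its end, in the units of the state.
- env.sense(): the state, without advancing time (a new reading comes with each control period).
- optics.grab_frame(name): name is "side" or "top" or "wrist"; returns a dict with "pixels" (384x512x3 uint8, blue, green, red), "range_z" (384x512 float32, m along the optical axis (not along the pixel's ray), 0 where there is no reading), "fx", "fy", "cx", "cy" (pixels), "R" (3x3) and "t" (3): a world point X has camera coordinates R X + t; the wrist camera has in their place "T_tool_cam" (4x4, takes a point from camera to tool coordinates, whose origin is the TCP and whose axes are the flange's). Camera axes: x right, y down, z forward; pixel columns grow to the right and rows downward; lengths in m; the calibration is good to about 2 mm. A picture is of the moment at which its call begins: read the wrist's pose just before it.
- job.hand_in(): hands the job in; it is judged then, once.
The state is a dict: "t": time; "joints": joint angles; "joint_velocities": joint speeds; "joint_torque": joint torques, N m; "eef_pos": TCP position; "orientation": TCP orientation; "contact_force": force on the tool from outside, world axes, zero at the start; "ft_torque": the same for the moment, N m; "gripper_width": finger opening in m; "gripper_force": force on a finger pad.
Only numpy, scipy, OpenCV 4.12 (cv2) and the standard library are available. Lean on these libraries where they do the work, as an engineer would, in place of code of your own. Each camera call takes 0.05 s, during which the arm holds its last target. There are 200 camera calls.

## Working session

There is one attempt and no reset: what is moved stays moved. The work goes in short steps, Python scripts to look and compute and a tool call to move; the robot and the scene stay as the last step left them, time stands still between calls to the robot, and variables do not carry over. Pictures are saved under pics/ and viewed, at most 14 in all, crops included, and the job is handed in when it is done.

Besides the shell and the picture viewer there is one more tool, called after ">>>" as a command line: name --argument value ..., lists and objects as JSON in quotes. carry_out: Moves the arm, as the interface text tells. Its arguments: {"type":"object","properties":{"deltas":{"type":"array","items":{"type":"array"}}},"required":["deltas"]}

```bash
mkdir -p pics; python3 - <<'E'
from plant import env, optics, job
import cv2, numpy as np
s=env.sense()
print({k:np.round(v,3).tolist() if k!='t' else v for k,v in s.items()})
for n in ['top','side']:
    f=optics.grab_frame(n); cv2.imwrite(f'pics/{n}0.png',f['pixels']); np.savez(f'{n}0.npz',**f)
    print(n,f['fx'],f['cx'],f['cy'],np.round(f['R'],3).tolist(),np.round(f['t'],3))
E
ls
```

```text
{'t': 0.0, 'joints': [1.258, 0.126, -0.041, 1.405, 0.0, 1.571], 'joint_velocities': [0.0, -0.001, 0.001, -0.0, -0.0, 0.001], 'joint_torque': [0.003, -43.592, 35.292, 0.018, 0.0, 0.0], 'eef_pos': [0.161, 0.499, 0.25], 'orientation': [-0.0, 0.156, 0.988, -0.001], 'contact_force': [-0.025, 0.787, -0.115], 'ft_torque': [0.04, 0.046, 0.017], 'gripper_force': 0.0, 'gripper_width': 0.085}
top 401.7714964070816 252.24726961006206 191.74422302000622 [[0.027, -1.0, 0.006], [-0.984, -0.027, -0.175], [0.175, -0.001, -0.985]] [-0.072  0.538  1.136]
side 404.68240698941463 255.56655200219043 190.2625730578394 [[0.958, -0.286, 0.003], [-0.213, -0.721, -0.659], [0.19, 0.631, -0.752]] [-0.525  0.094  1.283]
pics
side0.npz
top0.npz
```

View pics/top0.png

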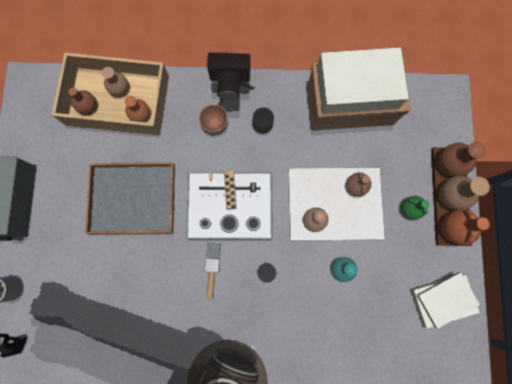

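View pics/side0.png

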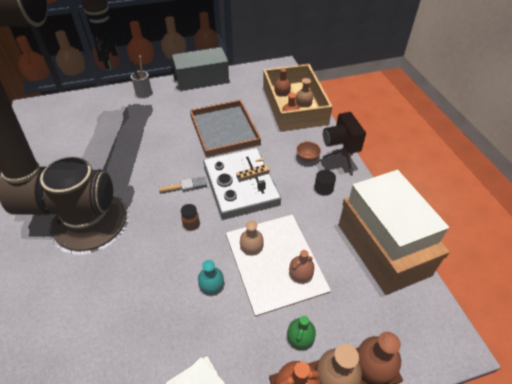

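The top view shows the tray at left (131,198), the console (230,206), and the stage at right (336,204) with two pots at (316,218) and (359,184). The bar is at (230,190), the fader grip at (253,187), and the pointer at (210,177). I'll enlarge it next.

```bash
cat > h.py <<'E'
import numpy as np, cv2
def ray(f,u,v,z):
    """world point at height z seen at pixel u,v"""
    R=np.array(f['R']);t=np.array(f['t'])
    d=R.T@np.array([(u-f['cx'])/f['fx'],(v-f['cy'])/f['fy'],1]); c=-R.T@t
    return c+d*(z-c[2])/d[2]
def dep(f):
    """world xyz image from depth"""
    z=f['range_z'];v,u=np.mgrid[:z.shape[0],:z.shape[1]]
    P=np.stack([(u-f['cx'])/f['fx']*z,(v-f['cy'])/f['fy']*z,z],-1)
    return (P-np.array(f['t']))@np.array(f['R'])
E
python3 - <<'E'
import cv2,numpy as np
from h import *
f=dict(np.load('top0.npz'));P=dep(f)
a=f['pixels'][160:245,185:285];cv2.imwrite('pics/c1.png',cv2.resize(a,None,fx=7,fy=7,interpolation=cv2.INTER_CUBIC))
a=f['pixels'][160:245,285:390];cv2.imwrite('pics/c2.png',cv2.resize(a,None,fx=7,fy=7,interpolation=cv2.INTER_CUBIC))
# box contours by height & depth
def rect(name,m):
    m=m.astype(np.uint8);n,l,s,_=cv2.connectedComponentsWithStats(m)
    for i in range(1,n):
        if s[i,4]>60:
            q=P[l==i]; r=cv2.minAreaRect((q[:,:2]*1000).astype(np.float32)); print(name,s[i,:2],s[i,4],np.round(r[0],1),np.round(r[1],1),round(r[2],1),'z',q[:,2].mean().round(4))
x,y,z=P[...,0],P[...,1],P[...,2]
roi=(x>.25)&(x<.65)&(y<.5)&(y>-.5)&(f['range_z']>0)
rect('board',roi&(z>.008)&(z<.017))
rect('cons',roi&(z>.034)&(z<.045))
rect('tray',roi&(z>.028)&(z<.042))
rect('52',roi&(z>.049)&(z<.068))
rect('hi',roi&(z>.068))
rect('spout',roi&(z>.085))
E
```

```text
board [109 165] 694 [514.6 291.3] [185.6 158.4] 12.5 z 0.0096
board [ 93 166] 89 [591.6 410.2] [44.1 41.4] 3.5 z 0.0106
board [106 166] 67 [599.3 358.5] [31.9 70.1] 1.9 z 0.0106
board [289 167] 5316 [ 519.2 -309.8] [221.1 280.5] 2.2 z 0.013
board [147 168] 183 [562.3 229.2] [99.3 69.9] 3.4 z 0.0096
board [ 90 182] 356 [489.7 380.3] [149.4  94.1] 1.7 z 0.0101
cons [131 162] 160 [567.6 205.4] [211.9 100.8] 38.2 z 0.0366
cons [187 172] 4358 [501.1   9.4] [198.1 249.3] 1.8 z 0.0411
cons [332 257] 75 [ 331.4 -317.7] [44.1 69.9] 54.6 z 0.0415
tray [ 85 162] 738 [516.7 306.8] [212.7 254.6] 2.4 z 0.035
tray [187 172] 2784 [501.2   9.4] [198.  249.5] 1.8 z 0.0399
52 [224 171] 382 [542.6   8.5] [110.5  30. ] 5.5 z 0.0628
52 [348 172] 207 [ 568.6 -369.5] [70.2 59.6] 59.2 z 0.0591
52 [304 207] 245 [ 465.1 -243.7] [66.9 69.8] 46.2 z 0.0594
52 [220 214] 265 [446.6   7.9] [51.5 51.1] 47.2 z 0.0579
52 [200 217] 103 [444.5  77.2] [32.2 29.1] 4.0 z 0.0561
52 [246 216] 168 [447.3 -61.4] [40.7 40.5] 1.0 z 0.0574
52 [336 259] 184 [ 323.3 -325.5] [56.  49.4] 1.5 z 0.0561
hi [354 172] 226 [ 573.  -371.5] [49. 42.] 52.4 z 0.091
hi [309 210] 212 [ 462.  -243.1] [45.6 39.3] 48.5 z 0.0998
hi [343 263] 142 [ 324.1 -328.4] [32.  30.9] 1.1 z 0.1057
hi [259 264] 237 [ 308.2 -103.9] [46.4 44.7] 1.0 z 0.0762
spout [359 173] 112 [ 572.6 -371.5] [41.9 23.6] 36.6 z 0.1077
spout [314 210] 123 [ 466.  -245.4] [30.6 31.1] 2.4 z 0.1195
spout [344 263] 132 [ 324.1 -328.4] [32.  30.9] 1.1 z 0.1081
```

View pics/c1.png

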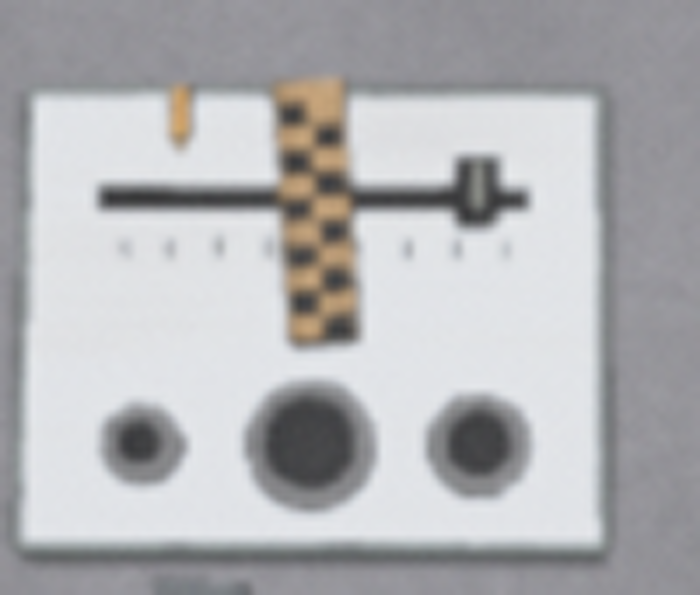

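View pics/c2.png

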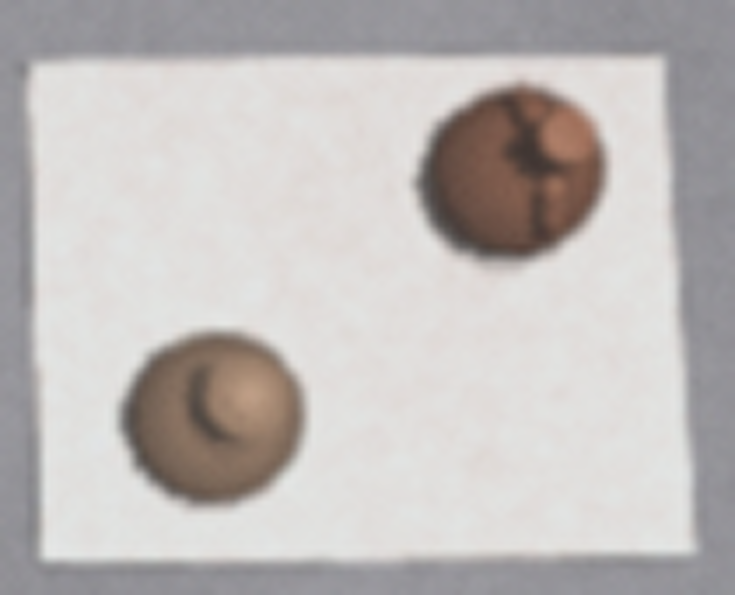

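The keys from left to right are small (205,223), large (229,223) and middle (253,223). There are two pots: pot_b with stirrups at upper right of the stage and a bulbed one, likely pot_c. The arch of pot_b runs roughly along world x.

```bash
python3 - <<'E'
import numpy as np
from h import *
f=dict(np.load('top0.npz'))
for n,u,v,z,o in [('ptr tip',180,147,.046,185),('ptr base',180,90,.048,185),('grip',478,190,.074,185),('small',139,443,.058,185),('large',309,445,.058,185),('mid',478,443,.058,185),('bar',315,212,.062,185),('potb',565,135,.119,285),('potc',238,398,.122,285)]:
    print(n,ray(f,o+u/7-.5+.07*7,160+v/7,z).round(4))
E
```

```text
ptr tip [0.5688 0.0671 0.046 ]
ptr base [0.593 0.068 0.048]
grip [ 0.5485 -0.0594  0.074 ]
small [0.4418 0.0771 0.058 ]
large [0.4429 0.0072 0.058 ]
mid [ 0.4456 -0.0622  0.058 ]
bar [0.5395 0.0081 0.062 ]
potb [ 0.5709 -0.3717  0.119 ]
potc [ 0.4618 -0.2407  0.122 ]
```

>>> carry_out --deltas '[[[0, 0, -0.1], [0, 0, 0], 8.5], [[0, 0, -0.1], [0, 0, 0], 8.5], [[0, 0, -0.1], [0, 0, 0], 8.5], [[0, 0, -0.014], [0, 0, 0], 8.5]]'

```text
t: 0.43
eef_pos: [0.1615, 0.4993, 0.2499]
orientation: [-0.0, -0.002, 1.0, -0.0]
contact_force: [0.1, -0.2, 0.1]
gripper_width: 0.0849
gripper_force: 0.0
```

>>> carry_out --deltas '[[[0, 0, 0], [-1.51, -3.71, 0], 6], [[0, 0, 0], [-1.51, -3.71, 0], 6], [[0, 0, 0], [-1.51, -3.71, 0], 6], [[0, 0, 0], [-1.51, -3.71, 0], 6], [[0, 0, 0], [-1.51, -3.71, 0], 6], [[0, 0, 0], [-1.51, -3.71, 0], 6], [[0, 0, 0], [-1.51, -3.71, 0], 6], [[0, 0, 0], [-1.51, -3.71, 0], 6], [[0, 0, 0], [-1.51, -3.71, 0], 6], [[0, 0, 0], [-1.51, -3.71, 0], 6], [[0, 0, 0], [0, 0, 0], 6]]'

```text
t: 1.35
eef_pos: [0.3147, 0.1228, 0.2503]
orientation: [0.001, 0.006, 1.0, -0.001]
contact_force: [-0.4, 1.2, -0.2]
gripper_width: 0.06
gripper_force: 0.0
```

>>> carry_out --deltas '[[[0, 0, 0], [-1.49, -3.66, 0], 6], [[0, 0, 0], [-1.49, -3.66, 0], 6], [[0, 0, 0], [-1.49, -3.66, 0], 6], [[0, 0, 0], [-1.49, -3.66, 0], 6], [[0, 0, 0], [-1.49, -3.66, 0], 6], [[0, 0, 0], [-1.49, -3.66, 0], 6], [[0, 0, 0], [-1.49, -3.66, 0], 6], [[0, 0, 0], [-1.49, -3.66, 0], 6], [[0, 0, 0], [-1.49, -3.66, 0], 6], [[0, 0, 0], [-1.49, -3.66, 0], 6], [[0, 0, 0], [0, 0, 0], 6], [[0, 0, 0], [0, 0, 0], 6]]'

```text
t: 2.35
eef_pos: [0.4627, -0.2384, 0.249]
orientation: [-0.001, 0.002, 1.0, 0.001]
contact_force: [-0.2, 0.3, 0.6]
gripper_width: 0.06
gripper_force: 0.0
```

```bash
cat >> h.py <<'E'
def wrist(env,optics):
    """wrist frame with R,t put into world terms"""
    from scipy.spatial.transform import Rotation as Ro
    s=env.sense();f=optics.grab_frame('wrist')
    q=s['orientation'];T=np.eye(4);T[:3,:3]=Ro.from_quat([*q[1:],q[0]]).as_matrix();T[:3,3]=s['eef_pos']
    C=np.linalg.inv(T@np.array(f['T_tool_cam']));f['R']=C[:3,:3];f['t']=C[:3,3];return f,s
def blobs(f,zlo,zhi,xr=(.3,.7),yr=(-.5,.5),mn=80):
    P=dep(f);x,y,z=P[...,0],P[...,1],P[...,2]
    m=((x>xr[0])&(x<xr[1])&(y>yr[0])&(y<yr[1])&(z>zlo)&(z<zhi)&(f['range_z']>0)).astype(np.uint8)
    n,l,s,_=cv2.connectedComponentsWithStats(m)
    for i in range(1,n):
        if s[i,4]>mn:
            q=P[l==i];r=cv2.minAreaRect((q[:,:2]*1000).astype(np.float32));print(s[i,:2],s[i,4],np.round(r[0],1),np.round(r[1],1),round(r[2],1),'z',q[:,2].mean().round(4),q[:,2].max().round(4))
E
python3 - <<'E'
from plant import env,optics
from h import *
f,s=wrist(env,optics);print(s['eef_pos'],s['orientation'])
cv2.imwrite('pics/w1.png',f['pixels']);blobs(f,.1,.14)
E
```

```text
[ 0.46272471 -0.2384478   0.2489546 ] [-1.02992495e-03  1.62385774e-03  9.99997956e-01  6.25463984e-04]
[135  12] 1232 [ 322.5 -328.2] [32.7 33.3] 85.3 z 0.1093 0.1136
[231 171] 873 [ 463.7 -244. ] [32.5 33.1] 1.1 z 0.1213 0.1254
```

View pics/w1.png

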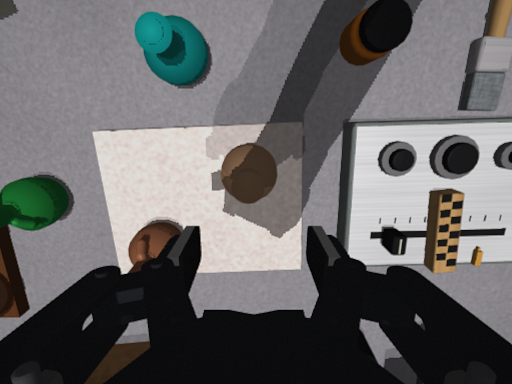

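The wrist picture shows the pot at (249,172) between the open fingers. It measures (0.464,-0.244).

>>> carry_out --deltas '[[[0, 0, 0], [-0.1, -0.56, 2.5], 6], [[0, 0, 0], [0, 0, 2.5], 6], [[0, 0, 0], [0, 0, 2.5], 6], [[0, 0, 0], [0, 0, 2.5], 6], [[0, 0, 0], [0, 0, 2.5], 6], [[0, 0, 0], [0, 0, 2.4], 6], [[0, 0, 0], [0, 0, 0], 6], [[0, 0, 0], [0, 0, 0], 2], [[0, 0, 0], [0, 0, 0], 2], [[0, 0, 0], [0, 0, 0], 2], [[0, 0, 0], [0, 0, 0], 2], [[0, 0, 0], [0, 0, 0], 2]]'

```text
t: 3.4
eef_pos: [0.4645, -0.243, 0.1034]
orientation: [0.002, -0.001, 1.0, -0.001]
contact_force: [-0.7, -0.4, 7.0]
gripper_width: 0.0268
gripper_force: 59.7
```

>>> carry_out --deltas '[[[0, 0, 0], [0, 0, -1], 2], [[0, 0, 0], [0, 0, -2], 2], [[0, 0, 0], [0, 0, -3], 2], [[0, 0, 0], [0, 0, -3], 2], [[0, 0, 0], [0, 0, -3], 2], [[0, 0, 0], [-0.4, 3, 0], 2], [[0, 0, 0], [-0.4, 4, 0], 2], [[0, 0, 0], [-0.4, 4, 0], 2], [[0, 0, 0], [-0.4, 4, 0], 2], [[0, 0, 0], [-0.4, 4, 0], 2], [[0, 0, 0], [-0.4, 4, 0], 2], [[0, 0, 0], [-0.4, 4, 0], 2]]'

```text
t: 4.4
eef_pos: [0.4907, 0.029, 0.222]
orientation: [0.0, -0.0, 1.0, -0.0]
contact_force: [0.7, -0.2, -2.6]
gripper_width: 0.0268
gripper_force: 60.1
```

>>> carry_out --deltas '[[[0, 0, 0], [-0.5, 4, 0], 2], [[0, 0, 0], [-0.5, 4, 0], 2], [[0, 0, 0], [-0.5, 4, 0], 2], [[0, 0, 0], [-0.5, 4, 0], 2], [[0, 0, 0], [-0.5, 4, 0], 2], [[0, 0, 0], [0, 2.1, 0], 2], [[0, 0, 0], [0, 0, 2], 2], [[0, 0, 0], [0, 0, 3], 2], [[0, 0, 0], [0, 0, 3], 2], [[0, 0, 0], [0, 0, 2], 2], [[0, 0, 0], [0, 0, 0], 2], [[0, 0, 0], [0, 0, 0], 2]]'

```text
t: 5.4
eef_pos: [0.5151, 0.2479, 0.1209]
orientation: [-0.001, -0.001, 1.0, -0.001]
contact_force: [0.1, 0.4, -2.5]
gripper_width: 0.0267
gripper_force: 60.1
```

Next I go down 23 mm to 0.098, slowly.

>>> carry_out --deltas '[[[0, 0, 0], [0, 0, 1], 2], [[0, 0, 0], [0, 0, 0.7], 2], [[0, 0, 0], [0, 0, 0.3], 2], [[0, 0, 0], [0, 0, 0.2], 2], [[0, 0, 0], [0, 0, 0], 2], [[0, 0, 0], [0, 0, 0], 2]]'

```text
t: 5.9
eef_pos: [0.516, 0.2484, 0.0996]
orientation: [0.0, -0.001, 1.0, 0.0]
contact_force: [-0.5, -0.1, -3.1]
gripper_width: 0.0265
gripper_force: 60.4
```

>>> carry_out --deltas '[[[0, 0, 0], [0, 0, 0.15], 2], [[0, 0, 0], [0, 0, 0], 2], [[0, 0, 0], [0, 0, 0.15], 2], [[0, 0, 0], [0, 0, 0], 2]]'

```text
t: 6.23
eef_pos: [0.5162, 0.2484, 0.0975]
orientation: [0.001, -0.001, 1.0, 0.0]
contact_force: [-1.4, -1.8, 5.1]
gripper_width: 0.0267
gripper_force: 61.0
```

>>> carry_out --deltas '[[[0, 0, 0], [0, 0, 0], 5], [[0, 0, 0], [0, 0, 0], 5], [[0, 0, 0], [0, 0, 0], 5], [[0, 0, 0], [0, 0, -1], 5], [[0, 0, 0], [0, 0, -4], 6], [[0, 0, 0], [0, 0, -4], 6], [[0, 0, 0], [0, 0, -4], 6], [[0, 0, 0], [0, -4, 0], 6], [[0, 0, 0], [0, -4, 0], 6], [[0, 0, 0], [0, -4, 0], 6], [[0, 0, 0], [0, -4, 0], 6], [[0, 0, 0], [0, -4, 0], 6]]'

```text
t: 7.23
eef_pos: [0.5159, 0.0468, 0.2274]
orientation: [0.001, -0.001, 1.0, 0.0]
contact_force: [0.6, -0.1, -0.3]
gripper_width: 0.0605
gripper_force: 0.0
```

>>> carry_out --deltas '[[[0, 0, 0], [-0.5, -4, 0], 6], [[0, 0, 0], [-0.5, -4, 0], 6], [[0, 0, 0], [-0.5, -4, 0], 6], [[0, 0, 0], [-0.5, -4, 0], 6], [[0, 0, 0], [-0.5, -4, 0], 6], [[0, 0, 0], [-0.5, -4, 0], 6], [[0, 0, 0], [-0.5, -4, 0], 6], [[0, 0, 0], [-0.5, -4, 0], 6], [[0, 0, 0], [-0.5, -4, 0], 6], [[0, 0, 0], [-0.5, -4, 0], 6], [[0, 0, 0], [-0.5, -2, 0], 6], [[0, 0, 0], [0, 0, 0], 6]]'

```text
t: 8.23
eef_pos: [0.5715, -0.3761, 0.2254]
orientation: [-0.0, 0.002, 1.0, -0.0]
contact_force: [-1.4, 0.9, -0.2]
gripper_width: 0.0603
gripper_force: 0.0
```

```bash
python3 - <<'E'
from plant import env,optics
from h import *
f,s=wrist(env,optics);print(s['eef_pos'],s['orientation'])
blobs(f,.1,.14)
print('top');f=optics.grab_frame('top');cv2.imwrite('pics/t1.png',cv2.resize(f['pixels'][130:290,70:400],None,fx=2.4,fy=2.4))
blobs(f,.08,.13)
E
```

```text
[ 0.5714734  -0.37609053  0.22539861] [-2.33998090e-04  1.64995439e-03  9.99998543e-01 -3.70101420e-04]
[246 177] 601 [ 571.7 -371.5] [23.1 23.2] 89.2 z 0.1185 0.1225
top
[359 173] 127 [ 570.8 -371.3] [22.7 51.3] 82.6 z 0.1046 0.1254
[137 187] 134 [516.8 247.3] [31.  31.2] 47.9 z 0.1109 0.1219
```

View pics/t1.png

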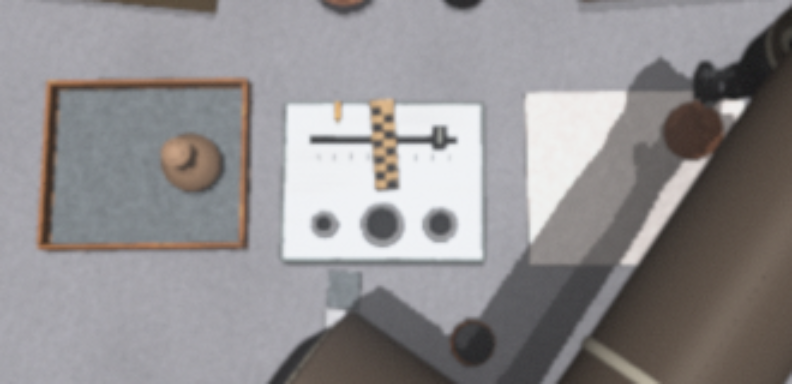

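The first pot stands in the tray at (192,160) in this crop. Pot_b's spout is at (0.5717,-0.3715).

>>> carry_out --deltas '[[[0, 0, 0], [0, 0.46, 2.5], 6], [[0, 0, 0], [0, 0, 3], 6], [[0, 0, 0], [0, 0, 3], 6], [[0, 0, 0], [0, 0, 2], 6], [[0, 0, 0], [0, 0, 1.5], 6], [[0, 0, 0], [0, 0, 0], 6], [[0, 0, 0], [0, 0, 0], 6], [[0, 0, 0], [0, 0, 0], 2], [[0, 0, 0], [0, 0, 0], 2], [[0, 0, 0], [0, 0, 0], 2], [[0, 0, 0], [0, 0, 0], 2], [[0, 0, 0], [0, 0, 0], 2]]'

```text
t: 9.33
eef_pos: [0.5723, -0.3675, 0.1079]
orientation: [0.001, -0.001, 1.0, -0.001]
contact_force: [0.2, -0.7, 5.9]
gripper_width: 0.0225
gripper_force: 58.8
```

>>> carry_out --deltas '[[[0, 0, 0], [0, 0, -1], 2], [[0, 0, 0], [0, 0, -2], 2], [[0, 0, 0], [0, 0, -3], 2], [[0, 0, 0], [0, 0, -3], 2], [[0, 0, 0], [0, 0, -3], 2], [[0, 0, 0], [0.3, 3, 0], 2], [[0, 0, 0], [0.3, 4, 0], 2], [[0, 0, 0], [0.3, 4, 0], 2], [[0, 0, 0], [0.3, 4, 0], 2], [[0, 0, 0], [0.3, 4, 0], 2], [[0, 0, 0], [0.3, 4, 0], 2], [[0, 0, 0], [0.3, 4, 0], 2]]'

```text
t: 10.33
eef_pos: [0.5493, -0.0952, 0.2263]
orientation: [-0.0, -0.0, 1.0, 0.0]
contact_force: [1.1, 1.0, -2.1]
gripper_width: 0.0223
gripper_force: 59.4
```

>>> carry_out --deltas '[[[0, 0, 0], [0.3, 4, 0], 2], [[0, 0, 0], [0.3, 4, 0], 2], [[0, 0, 0], [0.3, 4, 0], 2], [[0, 0, 0], [0.3, 4, 0], 2], [[0, 0, 0], [0.3, 4, 0], 2], [[0, 0, 0], [0.3, 4, 0], 2], [[0, 0, 0], [0.3, 4, 0], 2], [[0, 0, 0], [0.3, 4, 0], 2], [[0, 0, 0], [0.3, 4, 0], 2], [[0, 0, 0], [0.3, 4, 0], 2], [[0, 0, 0], [0.3, 4, 0], 2], [[0, 0, 0], [0, 0, 0], 2]]'

```text
t: 11.33
eef_pos: [0.5151, 0.3492, 0.2252]
orientation: [-0.001, -0.004, 1.0, 0.001]
contact_force: [-0.0, -0.9, -2.6]
gripper_width: 0.0221
gripper_force: 59.9
```

>>> carry_out --deltas '[[[0, 0, 0], [0, 1.2, 2], 2], [[0, 0, 0], [0, 0, 3], 2], [[0, 0, 0], [0, 0, 3], 2], [[0, 0, 0], [0, 0, 2], 2], [[0, 0, 0], [0, 0, 1], 2], [[0, 0, 0], [0, 0, 0.6], 2], [[0, 0, 0], [0, 0, 0.3], 2], [[0, 0, 0], [0, 0, 0], 2], [[0, 0, 0], [0, 0, 0], 2]]'

```text
t: 12.08
eef_pos: [0.5174, 0.3552, 0.1088]
orientation: [0.001, -0.001, 1.0, 0.001]
contact_force: [0.3, 0.4, -2.5]
gripper_width: 0.0226
gripper_force: 59.7
```

>>> carry_out --deltas '[[[0, 0, 0], [0, 0, 0.2], 2], [[0, 0, 0], [0, 0, 0.2], 2], [[0, 0, 0], [0, 0, 0], 2], [[0, 0, 0], [0, 0, 0], 2]]'

```text
t: 12.42
eef_pos: [0.5168, 0.3549, 0.1035]
orientation: [0.0, -0.001, 1.0, 0.0]
contact_force: [0.5, 0.2, -1.9]
gripper_width: 0.0228
gripper_force: 59.7
```

>>> carry_out --deltas '[[[0, 0, 0], [0, 0, 0.15], 2], [[0, 0, 0], [0, 0, 0.1], 2], [[0, 0, 0], [0, 0, 0], 2], [[0, 0, 0], [0, 0, 0], 2]]'

```text
t: 12.75
eef_pos: [0.5171, 0.355, 0.1018]
orientation: [0.001, -0.001, 1.0, 0.0]
contact_force: [-0.8, -2.0, 4.9]
gripper_width: 0.0223
gripper_force: 60.4
```

>>> carry_out --deltas '[[[0, 0, 0], [0, 0, 0], 5], [[0, 0, 0], [0, 0, 0], 5], [[0, 0, 0], [0, 0, 0], 5], [[0, 0, 0], [0, 0, -1], 5], [[0, 0, 0], [0, 0, -4], 5], [[0, 0, 0], [0, 0, -4], 5], [[0, 0, 0], [0, 0, -3.4], 5], [[0, 0, 0], [-0.3, -4, 0], 5], [[0, 0, 0], [-0.3, -4, 0], 5], [[0, 0, 0], [-0.3, -4, 0], 5], [[0, 0, 0], [-0.3, -4, 0], 5], [[0, 0, 0], [-0.3, -4, 0], 5]]'

```text
t: 13.75
eef_pos: [0.5318, 0.1534, 0.2257]
orientation: [0.001, -0.001, 1.0, 0.0]
contact_force: [0.9, -0.4, 0.1]
gripper_width: 0.0497
gripper_force: 0.0
```

>>> carry_out --deltas '[[[0, 0, 0], [-0.3, -4, 0], 5], [[0, 0, 0], [-0.3, -4, 0], 5], [[0, 0, 0], [-0.3, -4, 0], 5], [[0, 0, 0], [0, -2.5, 0], 5], [[0, 0, -0.096], [0, 0, 0], 5], [[0, 0, 0], [0, 0, 0], 5], [[0, 0, 0], [0, 0, 0], 5]]'

```text
t: 14.33
eef_pos: [0.5412, 0.0098, 0.2253]
orientation: [0.0, -0.047, 0.999, 0.0]
contact_force: [1.1, 0.4, 0.3]
gripper_width: 0.0501
gripper_force: 0.0
```

```bash
python3 - <<'E'
from plant import env,optics
from h import *
f,s=wrist(env,optics);print(s['eef_pos'],s['orientation'])
blobs(f,.049,.085,xr=(.4,.65),yr=(-.12,.15))
cv2.imwrite('pics/w2.png',f['pixels']); np.savez('w2.npz',**f)
print('top');f=optics.grab_frame('top')
blobs(f,.08,.13)
E
```

```text
[0.5412004  0.00977552 0.2253391 ] [ 2.60476456e-04 -4.71351527e-02  9.98888480e-01  1.15180097e-04]
[174  61] 1389 [446.6 -60.9] [41.5 41.8] 34.0 z 0.0574 0.0661
[236  60] 2161 [444.4   8.5] [52.8 53.1] 49.7 z 0.0584 0.0662
[311  76] 845 [442.9  78.2] [33.  32.8] 12.5 z 0.056 0.065
[239 129] 2592 [541.7   9.7] [109.9  30. ] 5.6 z 0.0636 0.0661
[183 169] 517 [551.2 -56.4] [26.5 17.2] 3.0 z 0.0714 0.0776
top
[101 186] 106 [517.6 351.5] [38.9 22.1] 31.1 z 0.1029 0.1196
[137 187] 135 [517.3 247.7] [31.8 31.7] 40.1 z 0.1109 0.1217
[344 263] 133 [ 324.1 -328.6] [32.  30.7] 1.5 z 0.1077 0.114
```

View pics/w2.png

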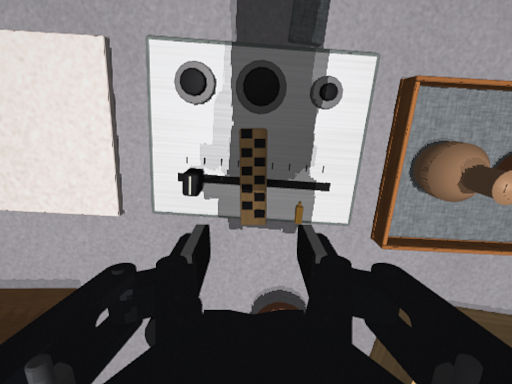

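The wrist picture shows the bar at (253,175) aligned between the fingers, the fader grip at (194,182) and the pointer at (299,213). Both pots stand in the tray.

>>> carry_out --deltas '[[[0, 0, 0], [0, 0, 4], 5], [[0, 0, 0], [0, 0, 4], 5], [[0, 0, 0], [0, 0, 4], 5], [[0, 0, 0], [0, 0, 2.5], 5], [[0, 0, 0], [0, 0, 1], 5], [[0, 0, 0], [0, 0, 0.5], 5], [[0, 0, 0], [0, 0, 0], 5], [[0, 0, 0], [0, 0, 0], 2], [[0, 0, 0], [0, 0, 0], 2], [[0, 0, 0], [0, 0, 0], 2], [[0, 0, 0], [0, 0, 0], 2], [[0, 0, 0], [0, 0, 0], 2]]'

```text
t: 15.43
eef_pos: [0.5428, 0.0101, 0.0672]
orientation: [0.002, -0.049, 0.999, 0.0]
contact_force: [-0.7, 0.7, 8.1]
gripper_width: 0.0285
gripper_force: 61.2
```

>>> carry_out --deltas '[[[0, 0, 0], [0, 0, -1], 2], [[0, 0, 0], [0, 0, -3], 2], [[0, 0, 0], [0, 0, -4], 2], [[0, 0, 0], [0, 0, -3], 2], [[0, 0, 0.12], [0, 0, 0], 2], [[0, 0, 0.12], [0, 0, 0], 2], [[0, 0, 0.12], [0, 0, 0], 2], [[0, 0, 0.12], [0, 0, 0], 2], [[0, 0, 0.12], [0, 0, 0], 2], [[0, 0, 0.12], [0, 0, 0], 2], [[0, 0, 0.12], [0, 0, 0], 2], [[0, 0, 0.12], [0, 0, 0], 2]]'

```text
t: 16.43
eef_pos: [0.5411, 0.0099, 0.1759]
orientation: [0.0, 0.421, 0.907, 0.0]
contact_force: [0.1, 0.5, -0.8]
gripper_width: 0.0283
gripper_force: 60.3
```

>>> carry_out --deltas '[[[0, 0, 0.12], [0, 0, 0], 2], [[0, 0, 0.12], [0, 0, 0], 2], [[0, 0, 0.12], [0, 0, 0], 2], [[0, 0, 0.12], [0, 0, 0], 2], [[0, 0, 0.12], [0, 0, 0], 2], [[0, 0, 0.07], [0, 0, 0], 2], [[0, 0, 0], [0, 0, 0], 2], [[0, 0, 0], [0, 0, 0], 2]]'

```text
t: 17.1
eef_pos: [0.5412, 0.0099, 0.1756]
orientation: [0.0, 0.693, 0.721, 0.0]
contact_force: [-0.3, 0.3, -0.6]
gripper_width: 0.0287
gripper_force: 60.3
```

```bash
cat > w.py <<'E'
from plant import env,optics
import sys
from scipy.spatial.transform import Rotation as Ro
import numpy as np
s=env.sense();q=s['orientation'];R=Ro.from_quat([*q[1:],q[0]]).as_matrix()
print('t',s['t'],np.round(s['eef_pos'],4),'tool x',R[:,0].round(3),'y',R[:,1].round(3))
if len(sys.argv)>3: print('shift cm',(100*R.T@(np.array(list(map(float,sys.argv[1:4])))-s['eef_pos'])).round(2))
E
python3 w.py .5192 -.3098 .15
```

```text
t 17.1 [0.5412 0.0099 0.1756] tool x [-0.04   0.999 -0.   ] y [0.999 0.04  0.001]
shift cm [-31.86  -3.48   2.56]
```

>>> carry_out --deltas '[[[0, 0, 0], [-3.5, -0.4, 0], 2], [[0, 0, 0], [-4, -0.4, 0], 2], [[0, 0, 0], [-4, -0.4, 0], 2], [[0, 0, 0], [-4, -0.4, 0], 2], [[0, 0, 0], [-4, -0.4, 0.4], 2], [[0, 0, 0], [-4, -0.4, 0.4], 2], [[0, 0, 0], [-4, -0.4, 0.4], 2], [[0, 0, 0], [-3.4, -0.4, 0.4], 2], [[0, 0, 0], [-1, -0.3, 1], 2], [[0, 0, 0], [0, 0, 0], 2], [[0, 0, 0], [0, 0, 0], 2]]'

```text
t: 18.02
eef_pos: [0.5176, -0.31, 0.1481]
orientation: [-0.001, 0.694, 0.72, 0.0]
contact_force: [-0.0, 0.9, -0.4]
gripper_width: 0.0284
gripper_force: 60.2
```

```bash
python3 w.py .5192 -.3098 .042; python3 - <<'E'
from plant import optics
from h import *
f=optics.grab_frame('top'); blobs(f,.08,.13,yr=(.1,.5)); blobs(f,.008,.017,yr=(-.5,-.15))
E
```

```text
t 18.0167 [ 0.5176 -0.31    0.1481] tool x [-0.038  0.999  0.002] y [ 0.999  0.038 -0.001]
shift cm [ 0.    0.18 10.61]
[101 186] 109 [518.4 351.9] [21.7 40.3] 87.7 z 0.1025 0.1183
[137 187] 135 [516.6 247. ] [31.4 31.1] 46.5 z 0.1111 0.1216
[289 168] 2974 [ 515.9 -257.3] [220.3 176.2] 1.6 z 0.013 0.017
```

>>> carry_out --deltas '[[[0, 0, 0], [0, 0.2, 3], 2], [[0, 0, 0], [0, 0, 3.5], 2], [[0, 0, 0], [0, 0, 2.5], 2], [[0, 0, 0], [0, 0, 1], 2], [[0, 0, 0], [0, 0, 0.4], 2], [[0, 0, 0], [0, 0, 0.2], 2], [[0, 0, 0], [0, 0, 0], 2], [[0, 0, 0], [0, 0, 0], 2]]'

```text
t: 18.73
eef_pos: [0.5215, -0.3104, 0.0447]
orientation: [0.001, 0.693, 0.721, 0.0]
contact_force: [0.4, -1.0, -0.1]
gripper_width: 0.0285
gripper_force: 60.3
```

>>> carry_out --deltas '[[[0, 0, 0], [0, 0, 0.2], 2], [[0, 0, 0], [0, 0, 0.15], 2], [[0, 0, 0], [0, 0, 0.1], 2], [[0, 0, 0], [0, 0, 0], 2], [[0, 0, 0], [0, 0, 0], 2]]'

```text
t: 19.15
eef_pos: [0.5207, -0.3103, 0.0392]
orientation: [0.001, 0.694, 0.72, 0.0]
contact_force: [-0.8, 0.4, 5.9]
gripper_width: 0.0287
gripper_force: 61.0
```

>>> carry_out --deltas '[[[0, 0, 0], [0, 0, 0], 5], [[0, 0, 0], [0, 0, 0], 5], [[0, 0, 0], [0, 0, 0], 5], [[0, 0, 0], [0, 0, -1], 5], [[0, 0, 0], [0, 0, -4], 5], [[0, 0, 0], [0, 0, -4], 5], [[0, 0, 0], [0, 0, -4], 5], [[0, 0, 0], [0, 0, -4], 5], [[0, 0, -0.12], [4, 0, 0], 5], [[0, 0, -0.12], [4, 0, 0], 5], [[0, 0, -0.12], [4, 0, 0], 5], [[0, 0, -0.12], [0, 0, 0], 5]]'

```text
t: 20.15
eef_pos: [0.4996, -0.1872, 0.2097]
orientation: [-0.001, 0.498, 0.867, 0.001]
contact_force: [0.3, -0.3, -0.4]
gripper_width: 0.0498
gripper_force: 0.0
```

>>> carry_out --deltas '[[[0, 0, -0.12], [0, 0, 0], 5], [[0, 0, -0.12], [0, 0, 0], 5], [[0, 0, -0.12], [0, 0, 0], 5], [[0, 0, -0.12], [0, 0, 0], 5], [[0, 0, -0.12], [0, 0, 0], 5], [[0, 0, -0.12], [0, 0, 0], 5], [[0, 0, -0.12], [0, 0, 0], 5], [[0, 0, -0.12], [0, 0, 0], 5], [[0, 0, -0.12], [0, 0, 0], 5]]'

```text
t: 20.9
eef_pos: [0.5014, -0.1921, 0.209]
orientation: [0.0, -0.017, 1.0, -0.0]
contact_force: [-0.4, 0.1, -0.0]
gripper_width: 0.05
gripper_force: 0.0
```

```bash
python3 w.py .551 -.0575 .225
```

```text
t 20.9 [ 0.5014 -0.1921  0.209 ] tool x [-0.999 -0.033 -0.   ] y [-0.033  0.999 -0.   ]
shift cm [-5.4  13.29 -1.6 ]
```

>>> carry_out --deltas '[[[0, 0, 0], [-1.35, 3.3, 0], 5], [[0, 0, 0], [-1.35, 3.3, 0], 5], [[0, 0, 0], [-1.35, 3.3, 0], 5], [[0, 0, 0], [-1.35, 3.4, 0], 5], [[0, 0, 0], [0, 0, 0], 5], [[0, 0, 0], [0, 0, 0], 5], [[0, 0, 0], [0, 0, 0], 5]]'

```text
t: 21.48
eef_pos: [0.5517, -0.0576, 0.2087]
orientation: [-0.0, -0.014, 1.0, -0.0]
contact_force: [-0.2, 0.7, 0.8]
gripper_width: 0.05
gripper_force: 0.0
```

```bash
python3 w.py; python3 - <<'E'
from plant import env,optics
from h import *
f,s=wrist(env,optics); cv2.imwrite('pics/w3.png',f['pixels']);np.savez('w3.npz',**f); blobs(f,.066,.085,xr=(.5,.6),yr=(-.12,.1))
blobs(f,.05,.066,xr=(.38,.5),yr=(-.12,.15))
print('stage');blobs(f,.026,.045,yr=(-.45,-.15),mn=100)
f=optics.grab_frame('top');np.savez('t2.npz',**f);print('top');blobs(f,.08,.13,yr=(.1,.5));blobs(f,.025,.045,yr=(-.45,-.17))
E
```

```text
t 21.4833 [ 0.5517 -0.0576  0.2087] tool x [-1.    -0.028  0.   ] y [-0.028  1.    -0.   ]
[245 171] 460 [551.1 -57.4] [26.4 17.4] 2.2 z 0.0747 0.0778
[297  46] 2503 [444.8   8.3] [53.1 52.8] 35.4 z 0.0585 0.0657
[231  53] 1570 [446.4 -61.3] [42.  41.8] 36.4 z 0.0574 0.0654
[377  58] 1006 [442.8  78. ] [32.9 33.2] 44.7 z 0.0562 0.0653
stage
[  0 130] 2286 [ 520.9 -298.4] [30.  92.5] 1.7 z 0.0353 0.0382
top
[101 186] 112 [517.4 351.3] [23.3 39. ] 77.2 z 0.1024 0.1182
[137 187] 134 [516.8 247. ] [30.6 31.7] 41.3 z 0.1111 0.1216
[318 196] 382 [ 521.9 -308.6] [ 29.5 110.5] 2.2 z 0.0352 0.0418
[332 257] 82 [ 336.3 -317.8] [37.7 70.6] 41.8 z 0.0392 0.0449
```

View pics/w3.png

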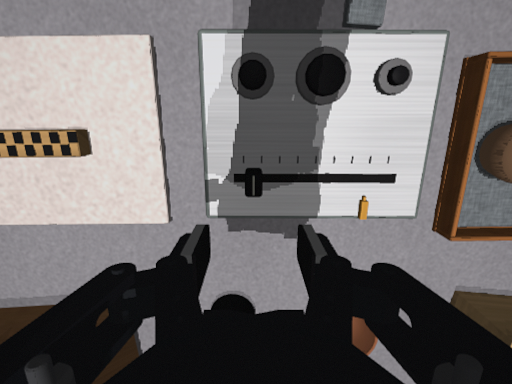

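The bar lies on the stage at (521.9,-308.6), the grip at (254,182) is between the fingers, and the pointer is at (363,208). I'll measure the pointer and lower onto the grip.

```bash
python3 - <<'E'
from h import *
f=dict(np.load('w3.npz'))
for u,v in [(363.5,197),(363.5,208),(363.5,219)]: print(ray(f,u,v,.047).round(4))
for n in ['w2','w3']:
    f=dict(np.load(n+'.npz'));h=cv2.cvtColor(f['pixels'],cv2.COLOR_BGR2HSV).astype(int)
    m=((h[...,0]>10)&(h[...,0]<28)&(h[...,1]>130)&(h[...,2]>90)).astype(np.uint8);P=[]
    for v,u in np.argwhere(m):
        p=ray(f,u,v,.047)
        if .565<p[0]<.602 and .04<p[1]<.1:P.append(p[:2]*1000)
    P=np.float32(P);print(n,len(P),cv2.minAreaRect(P),P.mean(0))
E
```

```text
[0.5684 0.0673 0.047 ]
[0.5814 0.0691 0.047 ]
[0.5948 0.071  0.047 ]
w2 108 ((581.1378784179688, 69.1330795288086), (27.22709083557129, 7.4460530281066895), 3.4124319553375244) [582.7956  69.2801]
w3 134 ((580.3927612304688, 69.23719787597656), (26.511749267578125, 8.201164245605469), 1.692198395729065) [582.28754  69.12752]
```

>>> carry_out --deltas '[[[0, 0, 0], [0, 0, 4], 5], [[0, 0, 0], [0, 0, 4], 5], [[0, 0, 0], [0, 0, 3], 5], [[0, 0, 0], [0, 0, 2], 5], [[0, 0, 0], [0, 0, 0.8], 5], [[0, 0, 0], [0, 0, 0.4], 5], [[0, 0, 0], [0, 0, 0], 5], [[0, 0, 0], [0, 0, 0], 1.4], [[0, 0, 0], [0, 0, 0], 1.4], [[0, 0, 0], [0, 0, 0], 1.4], [[0, 0, 0], [0, 0, 0], 1.4], [[0, 0, 0], [0, 0, 0], 1.4]]'

```text
t: 22.58
eef_pos: [0.5529, -0.0579, 0.0681]
orientation: [0.001, -0.014, 1.0, -0.0]
contact_force: [-1.5, -0.4, 6.5]
gripper_width: 0.0171
gripper_force: 58.9
```

>>> carry_out --deltas '[[[0, 0, 0], [0, 1, 0], 1.4], [[0, 0, 0], [0, 2, 0], 1.4], [[0, 0, 0], [0, 2, 0], 1.4], [[0, 0, 0], [0, 2, 0], 1.4], [[0, 0, 0], [0, 2, 0], 1.4], [[0, 0, 0], [0, 2, 0], 1.4], [[0, 0, 0], [0, 1, 0], 1.4], [[0, 0, 0], [0, 0.57, 0], 1.4], [[0, 0, 0], [0, 0, 0], 1.4], [[0, 0, 0], [0, 0, 0], 1.4], [[0, 0, 0], [0, 0, 0], 1.4]]'

```text
t: 23.5
eef_pos: [0.5498, 0.0688, 0.0681]
orientation: [0.002, -0.014, 1.0, 0.001]
contact_force: [-0.0, 1.5, 6.7]
gripper_width: 0.0175
gripper_force: 58.9
```

>>> carry_out --deltas '[[[0, 0, 0], [0, 0, 0], 4], [[0, 0, 0], [0, 0, 0], 4], [[0, 0, 0], [0, 0, 0], 4], [[0, 0, 0], [0, 0, -1], 4], [[0, 0, 0], [0, 0, -3], 4], [[0, 0, 0], [0, 0, -4], 4], [[0, 0, 0], [0, 0, -4], 4], [[0, 0, 0], [0, 0, -2], 4], [[0, 0, 0], [0, 0, 0], 4], [[0, 0, 0], [0, 0, 0], 4]]'

```text
t: 24.33
eef_pos: [0.5492, 0.0679, 0.2082]
orientation: [0.002, -0.013, 1.0, 0.0]
contact_force: [-0.4, 0.5, -0.6]
gripper_width: 0.0401
gripper_force: 0.0
```

```bash
python3 w.py .4435 .0775 .12; python3 - <<'E'
from plant import env,optics
from h import *
f,s=wrist(env,optics); cv2.imwrite('pics/w4.png',f['pixels']); blobs(f,.066,.085,xr=(.5,.6),yr=(-.12,.15));blobs(f,.049,.066,xr=(.38,.5),yr=(-.12,.15))
h=cv2.cvtColor(f['pixels'],cv2.COLOR_BGR2HSV).astype(int)
m=((h[...,0]>10)&(h[...,0]<28)&(h[...,1]>130)&(h[...,2]>90)).astype(np.uint8);P=[]
for v,u in np.argwhere(m):
    p=ray(f,u,v,.047)
    if .565<p[0]<.602 and .04<p[1]<.1:P.append(p[:2]*1000)
P=np.float32(P);print(len(P),cv2.minAreaRect(P))
f=optics.grab_frame('top');print('top');blobs(f,.08,.13,yr=(.1,.5));blobs(f,.025,.045,yr=(-.45,-.17))
E
```

```text
t 24.3333 [0.5492 0.0679 0.2082] tool x [-1.    -0.027 -0.003] y [-0.027  1.     0.   ]
shift cm [10.57  1.24  8.78]
[246 170] 462 [547.7  69.3] [25.8 17.4] 1.7 z 0.0748 0.078
[169  44] 2542 [444.7   8.9] [53.2 53. ] 36.9 z 0.0585 0.0655
[102  51] 1641 [446.6 -60.6] [41.7 41.8] 5.6 z 0.0574 0.0658
[251  56] 986 [443.   78.5] [33.  32.3] 49.4 z 0.0561 0.0653
115 ((581.4111328125, 69.33116149902344), (25.29220962524414, 5.748501777648926), 1.4877753257751465)
top
[101 186] 105 [517.8 352.1] [39.4 22.7] 35.1 z 0.1037 0.1179
[318 196] 389 [ 521.8 -308.8] [ 29.8 110.6] 2.0 z 0.0349 0.0425
```

View pics/w4.png

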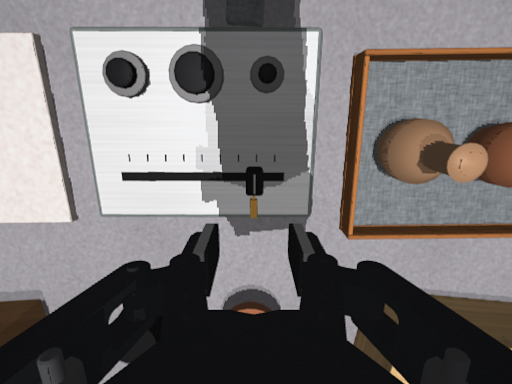

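The white line of the grip (255,182) is in line with the pointer (254,207), within about 1 mm. Now I press the keys, starting with the small one at (267,73), which is at (0.443,0.078).

>>> carry_out --deltas '[[[0, 0, 0], [3.5, 0.4, 0], 0], [[0, 0, 0], [3.5, 0.4, 0], 0], [[0, 0, 0], [3.6, 0.45, 0], 0], [[0, 0, 0], [0, 0, 4], 0], [[0, 0, 0], [0, 0, 4], 0], [[0, 0, 0], [0, 0, 3], 0], [[0, 0, 0], [0, 0, 1], 0], [[0, 0, 0], [0, 0, 0], 0], [[0, 0, 0], [0, 0, 0], 0]]'

```text
t: 25.18
eef_pos: [0.4418, 0.0775, 0.0862]
orientation: [-0.001, -0.014, 1.0, -0.0]
contact_force: [-0.6, 0.2, 0.3]
gripper_width: -0.0001
gripper_force: 0.0
```

```bash
python3 w.py .4435 .078 .078
```

```text
t 25.1833 [0.4418 0.0775 0.0862] tool x [-1.    -0.027  0.002] y [-0.027  1.    -0.   ]
shift cm [-0.17  0.05  0.82]
```

>>> carry_out --deltas '[[[0, 0, 0], [-0.15, 0, 0.4], 0], [[0, 0, 0], [0, 0, 0.4], 0], [[0, 0, 0], [0, 0, 0.3], 0], [[0, 0, 0], [0, 0, 0], 0], [[0, 0, 0], [0, 0, 0], 0]]'

```text
t: 25.6
eef_pos: [0.4449, 0.0778, 0.0763]
orientation: [0.001, -0.014, 1.0, 0.0]
contact_force: [2.2, 0.8, 2.4]
gripper_width: -0.0003
gripper_force: 1.6
```

>>> carry_out --deltas '[[[0, 0, 0], [0, 0, 0.2], 0], [[0, 0, 0], [0, 0, 0], 0], [[0, 0, 0], [0, 0, 0], 0]]'

```text
t: 25.85
eef_pos: [0.4449, 0.0778, 0.0749]
orientation: [0.002, -0.014, 1.0, 0.0]
contact_force: [1.4, -1.1, 11.4]
gripper_width: -0.0
gripper_force: 5.5
```

>>> carry_out --deltas '[[[0, 0, 0], [0, 0, 0.15], 0], [[0, 0, 0], [0, 0, 0], 0], [[0, 0, 0], [0, 0, 0], 0]]'

```text
t: 26.1
eef_pos: [0.445, 0.0778, 0.0747]
orientation: [0.002, -0.014, 1.0, 0.0]
contact_force: [-3.5, -1.6, 21.5]
gripper_width: -0.0002
gripper_force: 11.1
```

>>> carry_out --deltas '[[[0, 0, 0], [0, 0, -1.5], 0], [[0, 0, 0], [0, 0, -3], 0], [[0, 0, 0], [0, -3.4, 0], 0], [[0, 0, 0], [0, -3.5, 0], 0], [[0, 0, 0], [0.2, -3.5, 0], 0], [[0, 0, 0], [0, -3.5, 0], 0], [[0, 0, 0], [0, 0, 2], 0], [[0, 0, 0], [0, 0, 1], 0], [[0, 0, 0], [0, 0, 0], 0], [[0, 0, 0], [0, 0, 0], 0]]'

```text
t: 26.93
eef_pos: [0.4442, -0.0607, 0.0859]
orientation: [-0.002, -0.014, 1.0, 0.0]
contact_force: [-0.1, 0.4, 0.5]
gripper_width: -0.0001
gripper_force: 0.0
```

```bash
python3 w.py .4467 -.061 .084
```

```text
t 26.9333 [ 0.4442 -0.0607  0.0859] tool x [-1.    -0.028  0.003] y [-0.028  1.     0.001]
shift cm [-0.25 -0.04  0.19]
```

Next I press in fine steps, to learn the force against travel.

>>> carry_out --deltas '[[[0, 0, 0], [-0.2, 0, 0.4], 0], [[0, 0, 0], [0, 0, 0], 0], [[0, 0, 0], [0, 0, 0], 0]]'

```text
t: 27.18
eef_pos: [0.4477, -0.0606, 0.0831]
orientation: [0.0, -0.014, 1.0, -0.0]
contact_force: [0.2, -1.0, 0.4]
gripper_width: -0.0003
gripper_force: 0.0
```

>>> carry_out --deltas '[[[0, 0, 0], [0, 0, 0.2], 0], [[0, 0, 0], [0, 0, 0], 0], [[0, 0, 0], [0, 0, 0], 0]]'

```text
t: 27.43
eef_pos: [0.4477, -0.061, 0.081]
orientation: [0.0, -0.014, 1.0, 0.0]
contact_force: [-0.4, -0.5, 0.2]
gripper_width: -0.0
gripper_force: 0.5
```

>>> carry_out --deltas '[[[0, 0, 0], [0, 0, 0.2], 0], [[0, 0, 0], [0, 0, 0], 0], [[0, 0, 0], [0, 0, 0], 0]]'

```text
t: 27.68
eef_pos: [0.4477, -0.0612, 0.079]
orientation: [0.0, -0.014, 1.0, 0.0]
contact_force: [0.9, 2.8, 1.1]
gripper_width: 0.0002
gripper_force: 1.0
```

>>> carry_out --deltas '[[[0, 0, 0], [0, 0, 0.2], 0], [[0, 0, 0], [0, 0, 0], 0], [[0, 0, 0], [0, 0, 0], 0]]'

```text
t: 27.93
eef_pos: [0.4477, -0.0613, 0.0769]
orientation: [0.0, -0.014, 1.0, 0.0]
contact_force: [1.0, 1.8, 3.4]
gripper_width: -0.0001
gripper_force: 1.5
```

>>> carry_out --deltas '[[[0, 0, 0], [0, 0, 0.2], 0], [[0, 0, 0], [0, 0, 0], 0], [[0, 0, 0], [0, 0, 0], 0]]'

```text
t: 28.18
eef_pos: [0.4477, -0.0613, 0.075]
orientation: [0.0, -0.014, 1.0, 0.0]
contact_force: [0.7, 1.5, 5.3]
gripper_width: -0.0002
gripper_force: 2.5
```

Contact was at 0.081 and the bottom is at about 0.075, which is full travel. That confirms the small key's press too. Next is the large key.

>>> carry_out --deltas '[[[0, 0, 0], [0, 0, 0.1], 0], [[0, 0, 0], [0, 0, 0], 0], [[0, 0, 0], [0, 0, -2], 0], [[0, 0, 0], [0, 0, -2.5], 0], [[0, 0, 0], [0, 3.5, 0], 0], [[0, 0, 0], [0, 3.45, 0], 0], [[0, 0, 0], [0, 0, 2], 0], [[0, 0, 0], [0, 0, 1.2], 0], [[0, 0, 0], [0, 0, 0], 0], [[0, 0, 0], [0, 0, 0], 0]]'

```text
t: 29.02
eef_pos: [0.4445, 0.008, 0.086]
orientation: [-0.001, -0.014, 1.0, -0.0]
contact_force: [-1.1, 0.7, -0.1]
gripper_width: 0.0001
gripper_force: 0.0
```

>>> carry_out --deltas '[[[0, 0, 0], [0, 0, 0.5], 0], [[0, 0, 0], [0, 0, 0.3], 0], [[0, 0, 0], [0, 0, 0.2], 0], [[0, 0, 0], [0, 0, 0], 0], [[0, 0, 0], [0, 0, 0], 0]]'

```text
t: 29.43
eef_pos: [0.4461, 0.0078, 0.0773]
orientation: [0.001, -0.013, 1.0, -0.0]
contact_force: [0.7, -1.0, 2.3]
gripper_width: -0.0001
gripper_force: 1.4
```

>>> carry_out --deltas '[[[0, 0, 0], [0, 0, 0.2], 0], [[0, 0, 0], [0, 0, 0], 0], [[0, 0, 0], [0, 0, 0], 0]]'

```text
t: 29.68
eef_pos: [0.446, 0.0078, 0.0752]
orientation: [0.001, -0.013, 1.0, -0.0]
contact_force: [0.4, -2.0, 3.9]
gripper_width: -0.0002
gripper_force: 1.9
```

>>> carry_out --deltas '[[[0, 0, 0], [0, 0, 0.1], 0], [[0, 0, 0], [0, 0, 0], 0], [[0, 0, 0], [0, 0, -3], 0], [[0, 0, 0], [0, 0, -4], 0], [[0, 0, 0], [0, 0, -4], 4.5], [[0, 0, 0], [0, 0, -2.3], 4.5], [[0, 0, 0], [-3.5, 1.9, 0], 4.5], [[0, 0, 0], [-3.5, 1.9, 0], 4.5], [[0, 0, 0], [-3.5, 1.98, 0], 4.5], [[0, 0, 0], [0, 0, 0], 4.5], [[0, 0, 0], [0, 0, 0], 4.5]]'

```text
t: 30.6
eef_pos: [0.5493, 0.0699, 0.2046]
orientation: [-0.002, -0.015, 1.0, 0.0]
contact_force: [-0.7, -1.4, -0.1]
gripper_width: 0.045
gripper_force: 0.0
```

```bash
python3 w.py .5495 .0685 .066; python3 - <<'E'
from plant import env,optics
from h import *
f,s=wrist(env,optics); blobs(f,.066,.085,xr=(.5,.6),yr=(-.12,.15))
f=optics.grab_frame('top');print('top');blobs(f,.08,.13,yr=(.1,.5));blobs(f,.025,.045,yr=(-.45,-.17))
E
```

```text
t 30.6 [0.5493 0.0699 0.2046] tool x [-1.    -0.029  0.004] y [-0.029  1.     0.   ]
shift cm [-0.08 -0.14 13.86]
[244 172] 470 [548.   69.2] [26.4 17.2] 1.9 z 0.0748 0.0772
top
[101 187] 107 [515.7 352.2] [21.3 38.7] 80.5 z 0.1027 0.1185
[318 196] 388 [ 521.6 -308.9] [ 30.  110.4] 1.5 z 0.0348 0.0424
```

>>> carry_out --deltas '[[[0, 0, 0], [0, 0, 4], 4.5], [[0, 0, 0], [0, 0, 4], 4.5], [[0, 0, 0], [0, 0, 3], 4.5], [[0, 0, 0], [0, 0, 2], 4.5], [[0, 0, 0], [0, 0, 0.7], 4.5], [[0, 0, 0], [0, 0, 0], 4.5], [[0, 0, 0], [0, 0, 0], 4.5], [[0, 0, 0], [0, 0, 0], 1.4], [[0, 0, 0], [0, 0, 0], 1.4], [[0, 0, 0], [0, 0, 0], 1.4], [[0, 0, 0], [0, 0, 0], 1.4]]'

```text
t: 31.62
eef_pos: [0.55, 0.0688, 0.0719]
orientation: [0.002, -0.014, 1.0, 0.0]
contact_force: [-0.8, -0.9, 6.0]
gripper_width: 0.0167
gripper_force: 59.4
```

>>> carry_out --deltas '[[[0, 0, 0], [0, -1, 0], 1.4], [[0, 0, 0], [0, -2, 0], 1.4], [[0, 0, 0], [0, -2, 0], 1.4], [[0, 0, 0], [0, -2, 0], 1.4], [[0, 0, 0], [0, -2, 0], 1.4], [[0, 0, 0], [0, -2, 0], 1.4], [[0, 0, 0], [0, -1.5, 0], 1.4], [[0, 0, 0], [0, -0.8, 0], 1.4], [[0, 0, 0], [0, -0.5, 0], 1.4], [[0, 0, 0], [0, 0, 0], 1.4], [[0, 0, 0], [0, 0, 0], 1.4]]'

```text
t: 32.53
eef_pos: [0.5534, -0.069, 0.0719]
orientation: [0.001, -0.013, 1.0, 0.001]
contact_force: [-3.0, 2.1, 7.2]
gripper_width: 0.0167
gripper_force: 59.8
```

>>> carry_out --deltas '[[[0, 0, 0], [0, -0.15, 0], 1.4], [[0, 0, 0], [0, -0.15, 0], 1.4], [[0, 0, 0], [0, 0, 0], 1.4], [[0, 0, 0], [0, 0, 0], 1.4]]'

```text
t: 32.87
eef_pos: [0.5535, -0.0693, 0.0719]
orientation: [0.001, -0.014, 1.0, 0.003]
contact_force: [-2.2, 12.0, 8.2]
gripper_width: 0.0168
gripper_force: 60.1
```

The fader is at its stop, with 12 N pushing back. I'll release, rise, back off and check everything.

>>> carry_out --deltas '[[[0, 0, 0], [0, 0.2, 0], 1.4], [[0, 0, 0], [0, 0, 0], 4.5], [[0, 0, 0], [0, 0, 0], 4.5], [[0, 0, 0], [0, 0, 0], 4.5], [[0, 0, 0], [0, 0, -1], 4.5], [[0, 0, 0], [0, 0, -3], 4.5], [[0, 0, 0], [0, 0, -4], 4.5], [[0, 0, 0], [0, 0, -4], 4.5], [[0, 0, 0], [0, 0, -3], 4.5], [[0, 0, 0], [4, 0, 0], 4.5], [[0, 0, 0], [4, 0, 0], 4.5], [[0, 0, 0], [4, 0, 0], 4.5]]'

```text
t: 33.87
eef_pos: [0.4322, -0.0737, 0.2209]
orientation: [0.001, -0.014, 1.0, -0.0]
contact_force: [-0.2, -0.9, 0.4]
gripper_width: 0.045
gripper_force: 0.0
```

>>> carry_out --deltas '[[[0, 0, 0], [4, 0, 0], 4.5], [[0, 0, 0], [4, 0, 0], 4.5], [[0, 0, 0], [2, 0, 0], 4.5], [[0, 0, 0], [0, 0, 0], 4.5], [[0, 0, 0], [0, 0, 0], 4.5], [[0, 0, 0], [0, 0, 0], 4.5]]'

```text
t: 34.37
eef_pos: [0.3335, -0.0764, 0.2205]
orientation: [0.001, -0.013, 1.0, -0.0]
contact_force: [-0.2, -0.1, 0.0]
gripper_width: 0.0449
gripper_force: 0.0
```

```bash
python3 w.py; python3 - <<'E'
from plant import env,optics
from h import *
f=optics.grab_frame('top');print('top');blobs(f,.08,.13,yr=(.1,.5));blobs(f,.025,.045,yr=(-.45,-.17));blobs(f,.066,.085,xr=(.5,.6),yr=(-.12,.15),mn=20)
cv2.imwrite('pics/t5.png',cv2.resize(f['pixels'][80:290,70:400],None,fx=2.4,fy=2.4))
E
```

```text
t 34.3667 [ 0.3335 -0.0764  0.2205] tool x [-1.    -0.027 -0.002] y [-0.027  1.    -0.   ]
top
[101 187] 106 [517.  351.2] [39.1 22.4] 39.1 z 0.1033 0.1179
[137 187] 132 [516.7 247. ] [32.  31.1] 47.4 z 0.1115 0.1221
[318 196] 384 [ 521.9 -308.7] [ 29.9 110.5] 2.0 z 0.035 0.0417
[254 182] 53 [552.2 -68.6] [24.3 14.5] 1.4 z 0.0746 0.0794
```

View pics/t5.png

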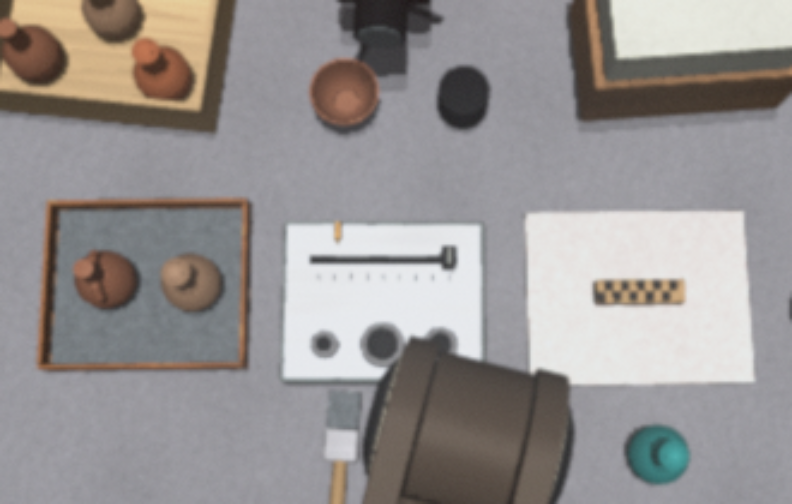

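Both pots stand in the tray at (105,280) and (191,282), and the bar is in the middle of the stage at (639,292). The fader is at its off end (449,257), and the bowl and lens haven't moved.

```bash
python3 -c "
from plant import job
print(job.hand_in())"
```

```text
the job is handed in; nothing more can be done
None
```

I handed the job in after about 34 s of robot time, with no verdict returned: both pots stand in the tray, the scale bar lies in the middle of the stage along its longer side, the keys were pressed smallest to largest with the fader level (within about 1 mm), and the fader is back at its off end.

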